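Make up two amplifier repair kits

TASK

Make up the two repair kits. In the tray with square pockets, put the round ring-type transformer in the large pocket and the tall capacitor in the small one; in the tray with round pockets, put the block-shaped transformer in the large pocket and the wide squat capacitor in the small one. Stand each part upright, flat on the floor of its pocket, set the heavy transformers down gently without dropping them, and leave the smallest capacitor and the solder reel standing where they are.

Things in the scene. Friction and masses are not known exactly. Their poses are not given: they have to be found in the camera images.
- tray_square: Low grey plastic kit tray: two joined square open pockets, large and small. Fixed. Origin: underside, on the line through both pocket centres; x from the large pocket to the small, z up. Large pocket: centre x = -29 mm, inner width 86 mm. Small: centre x = +45 mm, inner width 54 mm. Floors 3 mm above the bench, walls 4 mm thick, tops at 15 mm. 152 mm long, 94 mm wide at the large end.
- tray_round: Low grey plastic kit tray: two joined round open pockets, large and small. Fixed. Origin: underside, on the line through both pocket centres; x from the large pocket to the small, z up. Large pocket: centre x = -29 mm, inner diameter 86 mm. Small: centre x = +45 mm, inner diameter 54 mm. Floors 3 mm above the bench, walls 4 mm thick, tops at 15 mm. 152 mm long, 94 mm wide at the large end.
- toroid: Ring-type (toroidal) transformer: flat round copper-coloured drum, 58 mm diameter (from 6 to 28 mm height, bevelled beyond), 34 mm high, steel washer and dark bolt head on top; solid, about 0.35 kg. Starts standing upright on the bench; origin at the centre of its underside, z up.
- frame_transformer: Block-shaped transformer: dark steel core 48 (x) by 20 mm (y), top at 40 mm; pale and yellow coil 28 (x) by 38 mm (y) around it at heights 8 to 34 mm; foot plate 58 (x) by 24 mm (y), 2 mm thick; about 0.32 kg. Grip the core's flat end faces at x = +-24 mm. Starts standing upright on the bench; origin at the centre of its underside, z up.
- cap_tall: Tall capacitor: upright blue cylinder with a bright aluminium top, 26 mm diameter, 60 mm high, about 50 g. Starts standing upright on the bench; origin at the centre of its underside, z up.
- cap_squat: Wide squat capacitor: upright blue cylinder with a bright aluminium top, 38 mm diameter, 36 mm high, about 55 g. Starts standing upright on the bench; origin at the centre of its underside, z up.
- cap_small: Smallest capacitor, belongs to neither kit and stays: upright blue cylinder with a bright aluminium top, 18 mm diameter, 30 mm high, about 15 g. Starts standing upright on the bench; origin at the centre of its underside, z up.
- reel: Solder reel, belongs to neither kit and stays: two blue plastic flanges 52 mm in diameter with a core of bright wire 38 mm in diameter between them, dark hole in the top, 44 mm high, about 0.2 kg. Starts standing upright on the bench; origin at the centre of its underside, z up.
There are look-alikes about, which are no part of the job. Leave any red look-alike of the tray_round alone.

How it is judged:
By the outcome, as a careful person would: the job done as asked, in the order asked, and still so for the second after the job is handed in, with the robot touching nothing.
It also fails if it takes over 112 s, if anything falls off the work surface, if the arm or the gripper's body presses on something with over 40 N, if the wrist force passes 120 N, or if a joint passes its speed limit or range.

ROBOT

A 7-joint arm with a two-finger parallel gripper is mounted at the origin on the work surface. World frame = base frame: x ahead of the robot, y to its left, z up, the work surface at z = 0. Lengths are in m, angles in rad, forces in N, time in s.
With the tool pointing down it reaches from about 0.425 to 0.925 m from the base axis. Payload 6.8 kg.
Tool frame: the origin (TCP) lies midway between the tips of the shut fingers; the grasp point (between the pads) lies 19 mm behind it; z points along the fingers, y is the line along which they close (so a half turn about z gives the same grasp; the last joint's range is limited). The gripper opens to 85 mm and grips with 20 to 120 N. Pads are 22 mm wide; open, the fingers measure 114 mm over their backs; the gripper's body (76 mm by 85 mm) begins 54 mm behind the grasp point. The pads swing forward as they close: fully open they stand 13 mm farther back than shut.
Start: joints at [1.156, 0.477, 0.022, 1.555, -0.011, 1.109, -0.083], TCP at [0.204, -0.643, 0.231] pointing down, gripper open.
Joint ranges: [-2.96, 2.96], [-0.34, 2.1], [-1.41, 1.46], [0.24, 2.44], [-1.37, 4.51], [0.17, 1.92], [-2.96, 2.96]. Speed limits (rad/s): [2.39, 2.39, 3.14, 3.14, 3.14, 3.14, 3.14].

INTERFACE

Orientations are given as a rotation vector (axis times angle).
In Python, from bench import status, vision, r gives the robot as it stands. The module is installed in compiled form; this text tells all that it offers.
- The arm moves only by the shell command python3 -m handwheel 'ROWS' [OPENING] [FORCE]. ROWS is JSON, a list of rows, each an object with "dp": the shift along the tool's x, y, z in m, a list of three; "delta_rot": the turn, a rotation vector about the tool's x, y, z in rad, a list of three. In form: [{"dp": [x, y, z], "delta_rot": [rx, ry, rz]}, ...]. A call has 1 to 12 rows; each row is the pose to reach, as a shift and turn from the pose commanded when the call began, along the tool's axes at that moment; what a row does not reach only later rows make up. A row lasts 1/8 s, in which the tool goes at most 62.5 mm and 10.7 degrees, less where a joint would pass 70% of its speed; a pose out of reach is approached as far as the arm can. A call with a gripper value outside its range is refused whole. OPENING is the opening, from 0 (shut) to 1 (fully open), set as the call begins (- or left out, the last holds). The fingers move at their own pace and stop on an object; FORCE is the grip in N (left out, the last holds). Time passes only in rows, so rows that repeat a pose let the fingers close. It gives the time, the measured TCP pose, the force, the opening and the grip force at its end, in the units of the state.
- status.get_obs(): the state, without advancing time (a new reading comes with each control period).
- vision.grab_frame(name): name is "scene" or "side" or "wrist"; returns a dict with "img" (384x512x3 uint8, blue, green, red), "fovy" (degrees; the focal length in pixels is half the picture's height over the tangent of half this angle, whatever the lens; pixels are square), "cx", "cy" (the principal point, pixels), "world_from_camera" (4x4, takes a point from camera to world coordinates). Camera axes: x right, y up, looking along -z (the intrinsics and any distortion apply to the point x, -y, -z); pixel columns grow to the right and rows downward; lengths in m; the calibration is good to about 2 mm. The wrist camera is an equidistant fisheye: a pixel r from the principal point sees the ray r / f radians off the axis. A picture is of the moment at which its call begins. There is no depth.
- r.hand_in(): hands the job in; it is judged then, once.
The state is a dict: "clock": time; "joints": joint angles; "qvel": joint speeds; "tau": joint torques, N m; "tcp_pos": TCP position; "orientation": TCP orientation; "contact_force": force on the tool from outside, world axes, zero at the start; "moment": the same for the moment, N m; "grip_width": finger opening in m; "gripper_force": force on a finger pad.
Only numpy, scipy, OpenCV 4.12 (cv2) and the standard library are available. Lean on these libraries where they do the work, as an engineer would, in place of code of your own. Each camera call takes 0.05 s, during which the arm holds its last target. There are 200 camera calls.

## Working session

There is one attempt and no reset: what is moved stays moved. The work goes in short steps, Python scripts to look and compute and a shell command to move; the robot and the scene stay as the last step left them, time stands still between calls to the robot, and variables do not carry over. Pictures are saved under pics/ and viewed, at most 18 in all, crops included, and the job is handed in when it is done.

```bash
mkdir -p pics
cat > h.py <<'E'
import numpy as np, cv2
from bench import status, vision, r
from scipy.spatial.transform import Rotation as R
def shot(n,f):
    d=vision.grab_frame(n); cv2.imwrite(f'pics/{f}.png',d['img'])
    np.savez(f'pics/{f}.npz',fovy=d['fovy'],cx=d['cx'],cy=d['cy'],T=d['world_from_camera'],h=d['img'].shape[0],fish=(n=='wrist'))
    return d['img']
def ray(f,u,v):
    d=np.load(f'pics/{f}.npz'); fl=d['h']/2/np.tan(np.radians(d['fovy'])/2)
    x,y=(u-d['cx'])/fl,(v-d['cy'])/fl
    if d['fish']:
        t=np.hypot(x,y); s=np.sin(t)/max(t,1e-9); c=np.array([x*s,-y*s,-np.cos(t)])
    else: c=np.array([x,-y,-1])
    T=d['T']; return T[:3,3],T[:3,:3]@c
def pt(f,u,v,z):
    o,k=ray(f,u,v); return (o+k*(z-o[2])/k[2])[:2]
def st():
    s=status.get_obs(); print(round(s['clock'],2),'tcp',np.round(s['tcp_pos'],4),'rot',np.round(s['orientation'],3),'F',np.round(s['contact_force'],1),'w',round(s['grip_width'],4),'g',np.round(s['gripper_force'],1)); return s
def proj(f,p):
    d=np.load(f'pics/{f}.npz'); fl=d['h']/2/np.tan(np.radians(d['fovy'])/2)
    c=np.linalg.inv(d['T'])@np.r_[p,1]; x,y,z=c[0],-c[1],-c[2]
    if d['fish']:
        h=np.hypot(x,y); t=np.arctan2(h,z); k=t/max(h,1e-9)
    else: k=1/z
    return np.round([d['cx']+fl*k*x,d['cy']+fl*k*y],1)
def rows(x,y,z,yaw):
    "shift/turn from the measured pose to TCP x,y,z pointing down, tool y-axis at world angle yaw (mod pi)"
    s=status.get_obs(); A=R.from_rotvec(s['orientation'])
    best=None
    for k in (-1,0,1,2):
        a=yaw+k*np.pi; ty=np.array([np.cos(a),np.sin(a),0]); tz=np.array([0,0,-1.]); B=R.from_matrix(np.c_[np.cross(ty,tz),ty,tz])
        q=(A.inv()*B).as_rotvec()
        if best is None or np.linalg.norm(q)<np.linalg.norm(best): best=q
    print('dp',np.round(A.inv().apply(np.array([x,y,z])-s['tcp_pos']),4),'rot',np.round(best,3),'j7',round(s['joints'][6],2))
E
python3 - <<'E'
from h import *
st()
for n in('scene','side','wrist'):
    im=shot(n,n+'0'); cv2.imwrite(f'pics/{n}0b.png',cv2.resize(im,(800,600),interpolation=cv2.INTER_CUBIC))
    d=np.load(f'pics/{n}0.npz'); print(n,d['fovy'],d['cx'],d['cy'],d['T'][:3,3],d['T'][:3,2])
E
```

```text
0.0 tcp [ 0.2036 -0.6429  0.2303] rot [-3.103e+00 -4.800e-01  1.000e-03] F [-0.2 -0.4 -0.7] w 0.0851 g 0.0
scene 53.64343098869654 259.014470513208 187.29530967936364 [ 0.87534834 -0.36633517  0.60476962] [ 0.47634206 -0.49299137  0.72805065]
side 57.12595664830328 253.47637239427405 195.06126514512476 [ 0.0964656  -0.41728005  0.39945043] [-0.58889828 -0.59242911  0.54975136]
wrist 65.70646984690485 259.71517803119514 194.0825760420762 [ 0.27071792 -0.62255767  0.37297578] [0.26188211 0.08138368 0.96166234]
```

View pics/scene0b.png

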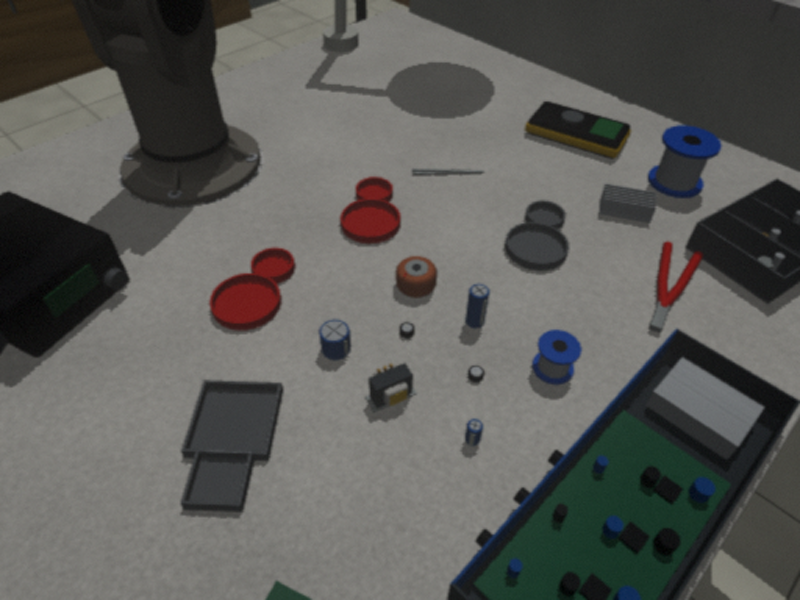

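View pics/side0b.png

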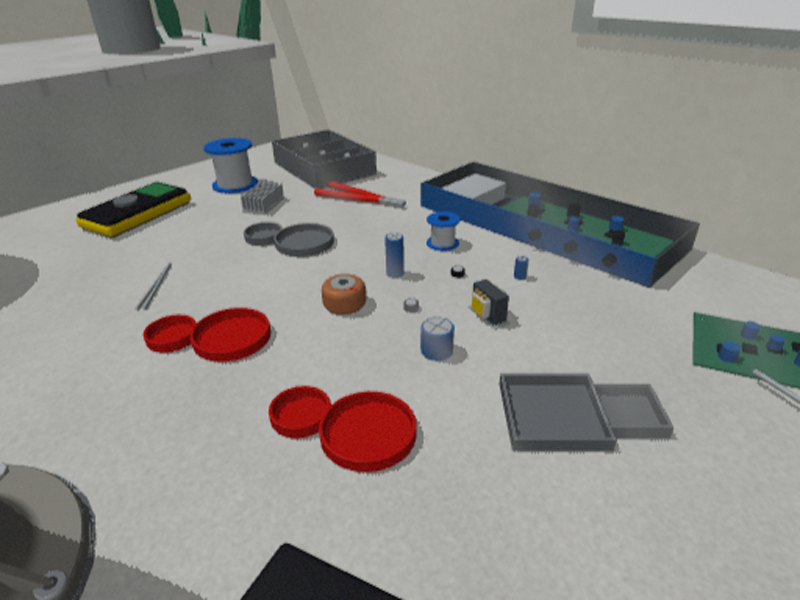

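View pics/wrist0b.png

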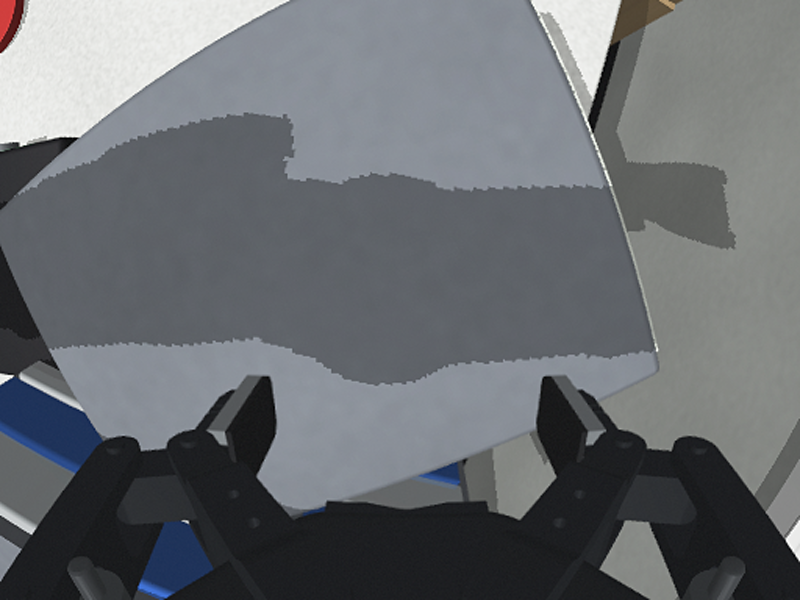

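The scene view shows toroid (417,275), tall cap (479,305), squat cap (335,338), block (391,385), small cap (474,430), reel (557,355), grey round tray (537,245) and square tray (235,440). The side view shows the same parts. The wrist camera sees nothing useful from the start pose. I'll enlarge both views.

Run:
```python
from h import *
a=cv2.imread('pics/scene0.png')[110:335,110:385]; cv2.imwrite('pics/sc.png',cv2.resize(a,None,fx=2.65,fy=2.65,interpolation=cv2.INTER_CUBIC))
a=cv2.imread('pics/side0.png')[130:295,150:440]; cv2.imwrite('pics/sd.png',cv2.resize(a,None,fx=2.7,fy=2.7,interpolation=cv2.INTER_CUBIC))
k=.64
for n,z,s,d in[('toroid',.034,(417,267),(344,282)),('tall',.06,(479,290),(395,237)),('squat',.036,(335,329),(437,324)),('small',.03,(474,425),(521,260)),('reel',.044,(559,345),(443,218)),('block',.04,(389,377),(490,287)),('rl',.015,(537,246),(304,238)),('rs',.015,(545,214),(263,232))]:
    print(n,pt('scene0',s[0]*k,s[1]*k,z).round(4),pt('side0',d[0]*k,d[1]*k,z).round(4))
```

```text
toroid [0.4796 0.0667] [0.4807 0.0636]
tall [0.5819 0.073 ] [0.5806 0.0684]
squat [ 0.4861 -0.087 ] [ 0.4889 -0.0877]
small [ 0.6938 -0.0649] [ 0.6887 -0.0677]
reel [0.6997 0.0842] [0.6992 0.082 ]
block [ 0.5872 -0.0916] [ 0.5888 -0.0878]
rl [0.5602 0.2399] [0.5469 0.2367]
rs [0.5246 0.3098] [0.5158 0.3034]
```

View pics/sc.png

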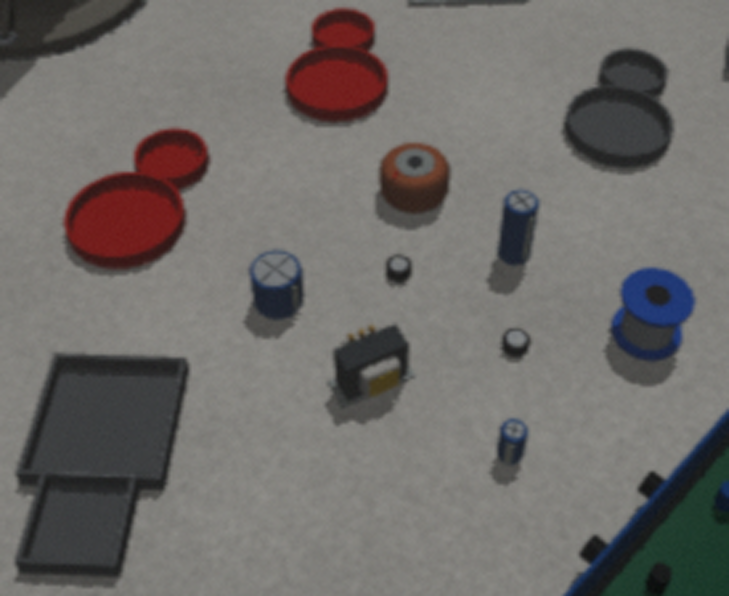

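View pics/sd.png

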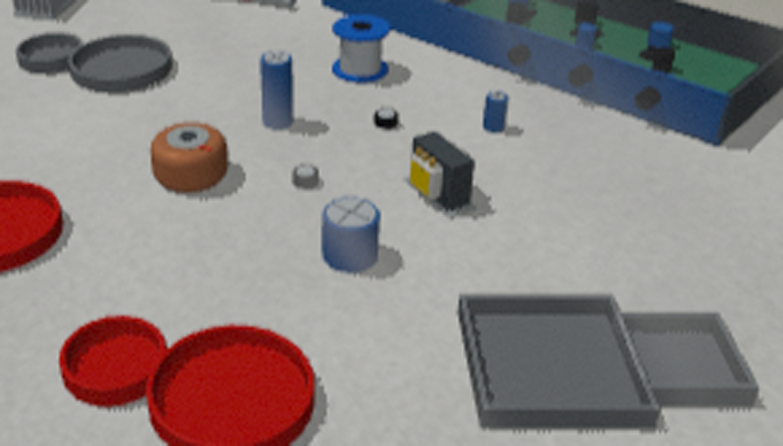

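The enlarged scene crop has the square tray corners at about (54,354), (188,358), (163,487), (20,480), (18,572) and (120,572). The core top of the block runs from (340,360) to (402,338). The side crop shows the same corners.

Run:
```python
from h import *
S=lambda u,v,z:pt('scene0',110+u/2.65,110+v/2.65,z)
D=lambda u,v,z:pt('side0',150+u/2.7,130+v/2.7,z)
print('sq scene');
for p in[(54,354),(188,358),(163,487),(20,480),(18,572),(120,572)]: print(p,S(*p,.015).round(4))
print('sq side')
for p in[(459,295),(614,295),(659,418),(484,424),(718,315),(757,398)]: print(p,D(*p,.015).round(4))
print('core scene')
for p in[(335,350),(396,327),(408,348),(341,371)]: print(S(*p,.04).round(4))
print('core side')
for p in[(414,140),(430,132),(472,162),(448,170)]: print(D(*p,.04).round(4))
print('round scene/side'); 
print(S(618,122,.015),S(633,72,.015),D(121,62,.015),D(49,52,.015))
print('caps', S(414,159,.034),D(189,136,.034),S(276,267,.036),D(351,211,.036),S(520,201,.06),D(277,57,.06))
rows(.55,0,.25,0)
```

```text
sq scene
(54, 354) [ 0.4227 -0.2399]
(188, 358) [ 0.4915 -0.1753]
(163, 487) [ 0.5594 -0.2466]
(20, 480) [ 0.4914 -0.308 ]
(18, 572) [ 0.5435 -0.3406]
(120, 572) [ 0.5863 -0.2977]
sq side
(459, 295) [ 0.4876 -0.1773]
(614, 295) [ 0.5516 -0.2461]
(659, 418) [ 0.4777 -0.3111]
(484, 424) [ 0.4118 -0.247 ]
(718, 315) [ 0.5766 -0.2995]
(757, 398) [ 0.5263 -0.3424]
core scene
[ 0.5725 -0.1088]
[ 0.5881 -0.0658]
[ 0.6062 -0.0725]
[ 0.5877 -0.1175]
core side
[ 0.5809 -0.069 ]
[ 0.5978 -0.0707]
[ 0.5845 -0.1168]
[ 0.565  -0.1106]
round scene/side
[0.55651357 0.24305613] [0.52520034 0.30928024] [0.54511663 0.23337696] [0.51297628 0.2999698 ]
caps [0.47674317 0.06763347] [0.48081356 0.06418089] [ 0.48613273 -0.08761571] [ 0.48741258 -0.08969582] [0.5818265  0.07199743] [0.58221299 0.07061926]
dp [ 0.5243 -0.5085 -0.0188] rot [-1.000e-03 -1.000e-03 -1.264e+00] j7 -0.08
```

Run:
```python
from h import *
rows(.49,-.23,.25,-np.pi/2)
```

```text
dp [ 0.3977 -0.3074 -0.0191] rot [-0.001  0.     0.307] j7 -0.08
```

```bash
python3 -m handwheel '[{"dp":[0.398,-0.307,-0.019],"delta_rot":[0,0,0.307]},{"dp":[0.398,-0.307,-0.019],"delta_rot":[0,0,0.307]},{"dp":[0.398,-0.307,-0.019],"delta_rot":[0,0,0.307]},{"dp":[0.398,-0.307,-0.019],"delta_rot":[0,0,0.307]},{"dp":[0.398,-0.307,-0.019],"delta_rot":[0,0,0.307]},{"dp":[0.398,-0.307,-0.019],"delta_rot":[0,0,0.307]},{"dp":[0.398,-0.307,-0.019],"delta_rot":[0,0,0.307]},{"dp":[0.398,-0.307,-0.019],"delta_rot":[0,0,0.307]},{"dp":[0.398,-0.307,-0.019],"delta_rot":[0,0,0.307]},{"dp":[0.398,-0.307,-0.019],"delta_rot":[0,0,0.307]},{"dp":[0.398,-0.307,-0.019],"delta_rot":[0,0,0.307]},{"dp":[0.398,-0.307,-0.019],"delta_rot":[0,0,0.307]}]' 1
python3 - <<'E'
from h import *
st(); im=shot('wrist','w1'); cv2.imwrite('pics/w1b.png',cv2.resize(im,(800,600),interpolation=cv2.INTER_CUBIC))
rows(.48,.065,.25,-np.pi/2)
E
```

```text
clock: 1.65
tcp_pos: [0.4897, -0.2321, 0.2502]
orientation: [3.141, -0.005, -0.001]
contact_force: [1.0, 0.1, 0.3]
grip_width: 0.0853
gripper_force: 0.0
1.65 tcp [ 0.4897 -0.2321  0.2502] rot [ 3.141e+00 -5.000e-03 -1.000e-03] F [1.  0.1 0.3] w 0.0853 g 0.0
dp [-1.070e-02 -2.968e-01  2.000e-04] rot [ 0.     0.    -0.003] j7 -1.28
```

View pics/w1b.png

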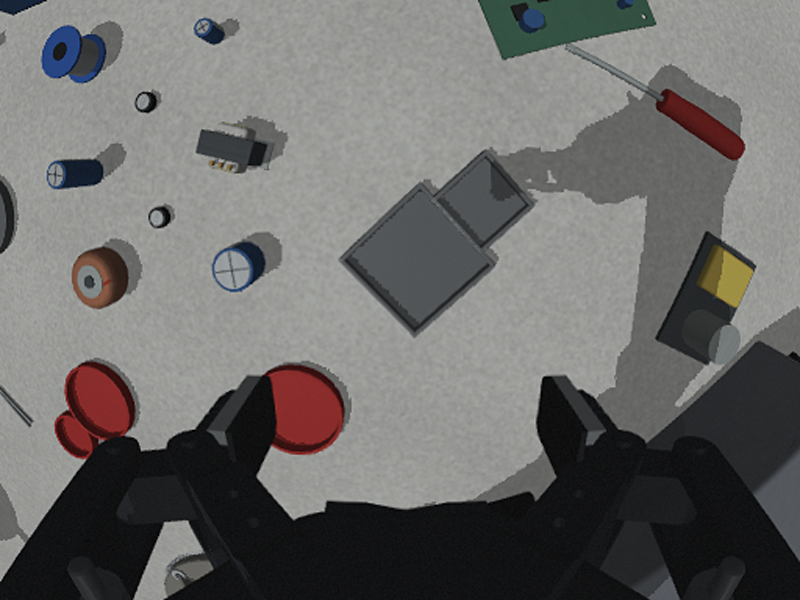

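The wrist picture shows the square tray clearly. Large corners are at (340,260), (421,183), (496,263), (414,336) and small far corners at (487,150), (535,204). Toroid top is at (90,283), squat cap (234,270), tall cap (56,175), and the block core runs from (196,142) to (267,155).

Run:
```python
from h import *
W=lambda u,v,z:pt('w1',u*.64,v*.64,z).round(4)
c=np.array([W(*p,.015) for p in[(340,260),(421,183),(496,263),(414,336)]]); print(c,c.mean(0))
e=(W(487,150,.015)+W(535,204,.015))/2; a=e-c.mean(0); print('axis deg',np.degrees(np.arctan2(a[1],a[0])),np.linalg.norm(a), 'small',c.mean(0)+.074*a/np.linalg.norm(a))
print('toroid',W(90,283,.034),'squat',W(234,270,.036),'tall',W(56,175,.06),'reel',W(61,52,.044),'small',W(205,27,.03))
print('core top',[W(*p,.04) for p in[(201,129),(255,141),(251,167),(196,153)]])
```

```text
[[ 0.4897 -0.1778]
 [ 0.5527 -0.2449]
 [ 0.487  -0.3081]
 [ 0.4227 -0.2394]] [ 0.488025 -0.24255 ]
axis deg -47.14552435489703 0.1043537283713428 small [ 0.53835526 -0.29679818]
toroid [0.4782 0.0649] squat [ 0.4869 -0.0915] tall [0.582  0.0721] reel [0.6995 0.0813] small [ 0.6942 -0.0672]
core top [array([ 0.6038, -0.07  ]), array([ 0.5898, -0.1164]), array([ 0.5696, -0.1126]), array([ 0.5847, -0.065 ])]
```

```bash
python3 -m handwheel '[{"dp":[-0.003,-0.06,0],"delta_rot":[0,0,0]},{"dp":[-0.006,-0.12,0],"delta_rot":[0,0,0]},{"dp":[-0.008,-0.18,0],"delta_rot":[0,0,0]},{"dp":[-0.01,-0.24,0.03],"delta_rot":[0,0,0]},{"dp":[-0.011,-0.28,0.06],"delta_rot":[0,0,0]},{"dp":[-0.011,-0.296,0.1],"delta_rot":[0,0,0]},{"dp":[-0.011,-0.296,0.14],"delta_rot":[0,0,0]},{"dp":[-0.011,-0.296,0.15],"delta_rot":[0,0,0]},{"dp":[-0.011,-0.296,0.15],"delta_rot":[0,0,0]},{"dp":[-0.011,-0.296,0.15],"delta_rot":[0,0,0]}]' 1
python3 - <<'E'
from h import *
st(); im=shot('wrist','w2'); cv2.imwrite('pics/w2b.png',cv2.resize(im,(800,600),interpolation=cv2.INTER_CUBIC))
for z in(.034,): print(proj('w2',[.479,.066,z])/.64)
rows(.479,.066,-.003,-np.pi/2)
E
```

```text
clock: 2.95
tcp_pos: [0.4809, 0.0652, 0.1018]
orientation: [-3.141, 0.002, -0.004]
contact_force: [0.4, -0.4, 0.4]
grip_width: 0.0855
gripper_force: 0.0
2.95 tcp [0.4809 0.0652 0.1018] rot [-3.141e+00  2.000e-03 -4.000e-03] F [ 0.4 -0.4  0.4] w 0.0855 g 0.0
[403.28125 327.96875]
dp [-0.0022 -0.0008  0.1048] rot [-0.    -0.003 -0.001] j7 -2.0
```

View pics/w2b.png

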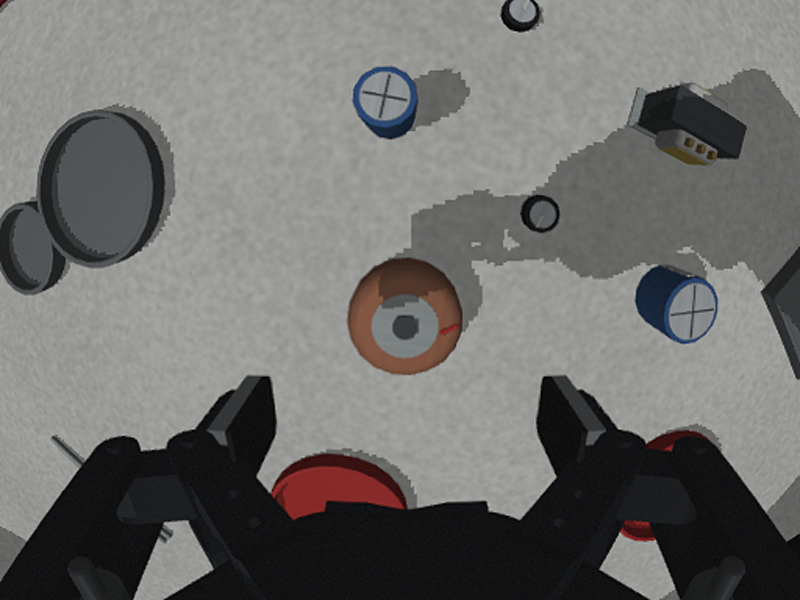

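The toroid's bolt is at (405,327) against (403,328) predicted, so I'm aligned. The round tray's large rim is centred near (101,188). Descending to grasp.

```bash
python3 -m handwheel '[{"dp":[-0.001,0,0.04],"delta_rot":[0,0,0]},{"dp":[-0.001,0,0.075],"delta_rot":[0,0,0]},{"dp":[-0.001,0,0.095],"delta_rot":[0,0,0]},{"dp":[-0.001,0,0.103],"delta_rot":[0,0,0]},{"dp":[-0.001,0,0.103],"delta_rot":[0,0,0]},{"dp":[-0.001,0,0.103],"delta_rot":[0,0,0]}]' 1
python3 -m handwheel '[{"dp":[0,0,0],"delta_rot":[0,0,0]},{"dp":[0,0,0],"delta_rot":[0,0,0]},{"dp":[0,0,0],"delta_rot":[0,0,0]},{"dp":[0,0,0],"delta_rot":[0,0,0]},{"dp":[0,0,0],"delta_rot":[0,0,0]},{"dp":[0,0,0],"delta_rot":[0,0,0]},{"dp":[0,0,0],"delta_rot":[0,0,0]},{"dp":[0,0,0],"delta_rot":[0,0,0]}]' 0 70
python3 - <<'E'
from h import *
W=lambda u,v,z:pt('w2',u*.64,v*.64,z).round(4)
print('round L',W(101,188,.015),[W(*p,.015) for p in[(38,200),(165,180),(105,108),(97,267)]],'S',W(32,248,.015))
print('squat',W(690,310,.036),'tall',W(385,97,.06)); rows(.488,-.2425,.1,-np.pi/2)
E
```

```text
clock: 3.75
tcp_pos: [0.4795, 0.0655, -0.0017]
orientation: [-3.141, 0.001, -0.003]
contact_force: [-0.5, -0.1, -0.1]
grip_width: 0.0854
gripper_force: 0.0
clock: 4.75
tcp_pos: [0.4791, 0.0655, -0.0017]
orientation: [3.142, -0.0, 0.002]
contact_force: [-1.6, 0.6, 10.6]
grip_width: 0.0559
gripper_force: 73.1
round L [0.5544 0.2386] [array([0.5528, 0.2933]), array([0.5546, 0.1936]), array([0.6004, 0.2341]), array([0.5084, 0.2475])] S [0.5229 0.3039]
squat [ 0.488  -0.0879] tall [0.5822 0.0728]
dp [ 0.009   0.308  -0.1017] rot [ 0.    -0.001 -0.   ] j7 -2.1
```

```bash
python3 -m handwheel '[{"dp":[0,0,-0.01],"delta_rot":[0,0,0]},{"dp":[0,0,-0.03],"delta_rot":[0,0,0]},{"dp":[0,0,-0.05],"delta_rot":[0,0,0]},{"dp":[0,0,-0.05],"delta_rot":[0,0,0]}]'
python3 - <<'E'
from h import *
im=shot('wrist','w3'); im2=shot('side','s3')[100:260,180:400]
cv2.imwrite('pics/c3.png',np.vstack([cv2.resize(im[120:300,140:380],(640,300)),cv2.resize(im2,(640,300))]))
E
```

```text
clock: 5.25
tcp_pos: [0.4795, 0.0654, 0.0485]
orientation: [-3.141, 0.001, -0.004]
contact_force: [0.2, 0.5, -4.6]
grip_width: 0.0554
gripper_force: 76.0
```

View pics/c3.png

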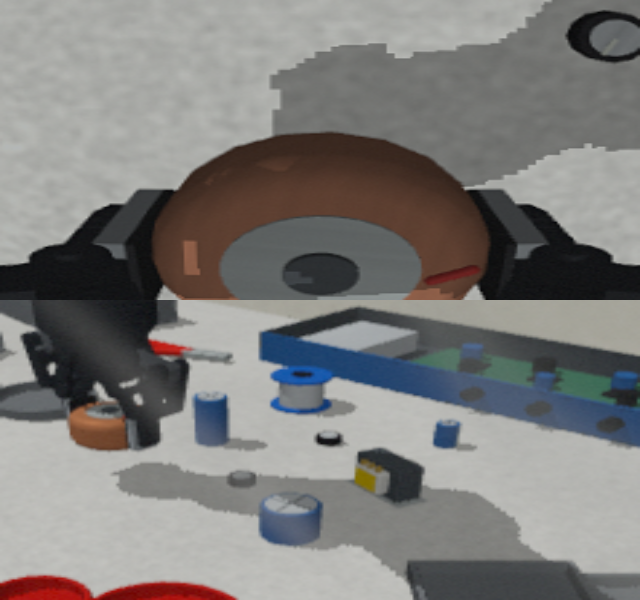

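The toroid is held level between the pads, and the measured weight is right. Carrying it to the square tray.

```bash
python3 -m handwheel '[{"dp":[0,0,-0.04],"delta_rot":[0,0,0]},{"dp":[0.002,0.03,-0.055],"delta_rot":[0,0,0]},{"dp":[0.003,0.08,-0.055],"delta_rot":[0,0,0]},{"dp":[0.005,0.13,-0.055],"delta_rot":[0,0,0]},{"dp":[0.006,0.18,-0.055],"delta_rot":[0,0,0]},{"dp":[0.008,0.23,-0.055],"delta_rot":[0,0,0]},{"dp":[0.0085,0.27,-0.055],"delta_rot":[0,0,0]},{"dp":[0.0085,0.295,-0.05],"delta_rot":[0,0,0]},{"dp":[0.0085,0.308,-0.04],"delta_rot":[0,0,0]},{"dp":[0.0085,0.308,-0.02],"delta_rot":[0,0,0]},{"dp":[0.0085,0.308,-0.01],"delta_rot":[0,0,0]},{"dp":[0.0085,0.308,-0.01],"delta_rot":[0,0,0]}]'
python3 - <<'E'
from h import *
st(); im=shot('wrist','w4'); cv2.imwrite('pics/w4b.png',cv2.resize(im,(800,600),interpolation=cv2.INTER_CUBIC))
rows(.488,-.2425,.002,-np.pi/2)
E
```

```text
clock: 6.85
tcp_pos: [0.4864, -0.2414, 0.0561]
orientation: [-3.14, -0.002, 0.004]
contact_force: [0.2, -0.0, -3.4]
grip_width: 0.0555
gripper_force: 76.7
6.85 tcp [ 0.4864 -0.2414  0.0561] rot [-3.14e+00 -2.00e-03  4.00e-03] F [ 0.2 -0.  -3.4] w 0.0555 g 76.7
dp [0.001  0.0008 0.0549] rot [-0.001  0.001  0.001] j7 -1.38
```

View pics/w4b.png

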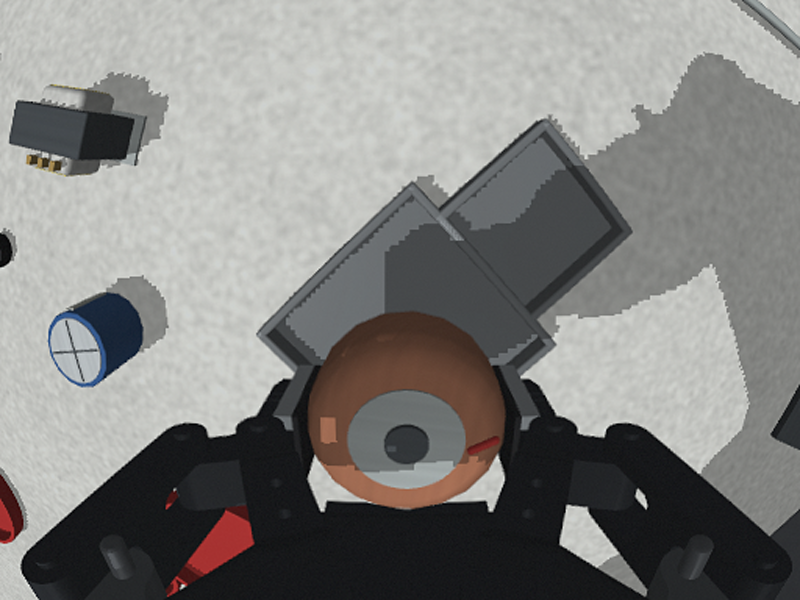

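The toroid is held over the large pocket. Outer rim corners are at left (258,332), top (412,183) and right (553,345), with small-pocket corners at (546,120) and (632,230).

Run:
```python
from h import *
W=lambda u,v,z:pt('w4',u*.64,v*.64,z).round(4)
l,t,rr=W(258,332,.015),W(412,183,.015),W(553,345,.015); print(l,t,rr,'centre',(l+rr)/2, W(546,120,.015),W(632,230,.015))
```

```text
[ 0.491  -0.1775] [ 0.553 -0.244] [ 0.4852 -0.3062] centre [ 0.4881  -0.24185] [ 0.5803 -0.2975] [ 0.537  -0.3387]
```

```bash
python3 -m handwheel '[{"dp":[0.0015,0.0005,0.015],"delta_rot":[0,0,0]},{"dp":[0.0015,0.0005,0.03],"delta_rot":[0,0,0]},{"dp":[0.0015,0.0005,0.04],"delta_rot":[0,0,0]},{"dp":[0.0015,0.0005,0.046],"delta_rot":[0,0,0]},{"dp":[0.0015,0.0005,0.05],"delta_rot":[0,0,0]},{"dp":[0.0015,0.0005,0.052],"delta_rot":[0,0,0]},{"dp":[0.0015,0.0005,0.052],"delta_rot":[0,0,0]},{"dp":[0.0015,0.0005,0.052],"delta_rot":[0,0,0]}]'
```

```text
clock: 7.9
tcp_pos: [0.4888, -0.2432, 0.0056]
orientation: [3.141, -0.0, 0.001]
contact_force: [0.1, 0.7, -3.3]
grip_width: 0.0557
gripper_force: 76.7
```

```bash
python3 -m handwheel '[{"dp":[0,0,0.001],"delta_rot":[0,0,0]},{"dp":[0,0,0.002],"delta_rot":[0,0,0]},{"dp":[0,0,0.003],"delta_rot":[0,0,0]},{"dp":[0,0,0.0035],"delta_rot":[0,0,0]},{"dp":[0,0,0.0035],"delta_rot":[0,0,0]}]'
```

```text
clock: 8.52
tcp_pos: [0.4885, -0.2431, 0.0017]
orientation: [-3.142, 0.0, 0.0]
contact_force: [0.4, 0.8, -3.4]
grip_width: 0.0557
gripper_force: 76.7
```

```bash
python3 -m handwheel '[{"dp":[0,0,0.0004],"delta_rot":[0,0,0]},{"dp":[0,0,0.0008],"delta_rot":[0,0,0]},{"dp":[0,0,0.0012],"delta_rot":[0,0,0]},{"dp":[0,0,0.0012],"delta_rot":[0,0,0]}]'
```

```text
clock: 9.02
tcp_pos: [0.4886, -0.2431, 0.0014]
orientation: [3.141, -0.0, 0.0]
contact_force: [-2.5, 0.8, 7.2]
grip_width: 0.0554
gripper_force: 78.0
```

Contact made. I'll release a little, so the fingers clear the pocket walls, and rise.

```bash
python3 -m handwheel '[{"dp":[0,0,0],"delta_rot":[0,0,0]},{"dp":[0,0,0],"delta_rot":[0,0,0]},{"dp":[0,0,0],"delta_rot":[0,0,0]},{"dp":[0,0,0],"delta_rot":[0,0,0]}]' 0.77
python3 -m handwheel '[{"dp":[0,0,-0.01],"delta_rot":[0,0,0]},{"dp":[0,0,-0.03],"delta_rot":[0,0,0]},{"dp":[0,0,-0.07],"delta_rot":[0,0,0]},{"dp":[0,0,-0.12],"delta_rot":[0,0,0]},{"dp":[0,0,-0.14],"delta_rot":[0,0,0]},{"dp":[0,0,-0.14],"delta_rot":[0,0,0]}]'
python3 - <<'E'
from h import *
rows(.5825,.072,.1,-3*np.pi/4+.0)
E
```

```text
clock: 9.52
tcp_pos: [0.4886, -0.2432, 0.0006]
orientation: [3.142, -0.0, 0.0]
contact_force: [0.6, 0.1, -0.2]
grip_width: 0.0659
gripper_force: 0.0
clock: 10.28
tcp_pos: [0.4898, -0.2437, 0.1429]
orientation: [3.14, -0.001, 0.006]
contact_force: [0.2, 0.1, -1.2]
grip_width: 0.0657
gripper_force: 0.0
dp [ 0.0924 -0.3158  0.0427] rot [ 0.    -0.005  0.785] j7 -1.34
```

```bash
python3 -m handwheel '[{"dp":[0.016,-0.055,0.01],"delta_rot":[0,0,0]},{"dp":[0.032,-0.11,0.02],"delta_rot":[0,0,0]},{"dp":[0.048,-0.165,0.02],"delta_rot":[0,0,0]},{"dp":[0.065,-0.22,0.02],"delta_rot":[0,0,0]},{"dp":[0.081,-0.275,0.02],"delta_rot":[0,0,0]},{"dp":[0.0925,-0.315,0.025],"delta_rot":[0,0,0]},{"dp":[0.0925,-0.315,0.04],"delta_rot":[0,0,0]},{"dp":[0.0925,-0.315,0.075],"delta_rot":[0,0,0]},{"dp":[0.0925,-0.315,0.105],"delta_rot":[0,0,0]},{"dp":[0.0925,-0.315,0.12],"delta_rot":[0,0,0]},{"dp":[0.0925,-0.315,0.12],"delta_rot":[0,0,0]},{"dp":[0.0925,-0.315,0.12],"delta_rot":[0,0,0]}]' 0.7
python3 -m handwheel '[{"dp":[0,0,0],"delta_rot":[0,0,0]},{"dp":[0,0,0],"delta_rot":[0,0,0]},{"dp":[0,0,0],"delta_rot":[0,0,0]},{"dp":[0,0,0],"delta_rot":[0,0,0]},{"dp":[0,0,0],"delta_rot":[0,0,0]},{"dp":[0,0,0],"delta_rot":[0,0,0]},{"dp":[0,0,0],"delta_rot":[0,0,0]},{"dp":[0,0,0],"delta_rot":[0,0,0]}]' 0 30
python3 - <<'E'
from h import *
im2=shot('side','s5')[90:250,200:420]; im=shot('wrist','w5')[150:384,130:386]
cv2.imwrite('pics/c5.png',np.vstack([cv2.resize(im,(640,300)),cv2.resize(im2,(640,300))]))
rows(.539,-.296,.11,-3*np.pi/4-.03)
E
```

```text
clock: 11.78
tcp_pos: [0.5818, 0.0717, 0.0214]
orientation: [-3.141, 0.001, -0.002]
contact_force: [-1.0, -1.3, -0.5]
grip_width: 0.0596
gripper_force: 0.0
clock: 12.78
tcp_pos: [0.5818, 0.072, 0.0215]
orientation: [-3.142, 0.0, -0.002]
contact_force: [-1.2, -0.2, 6.7]
grip_width: 0.0253
gripper_force: 29.2
dp [-0.0426  0.368  -0.0886] rot [-0.001 -0.001  0.815] j7 -2.03
```

View pics/c5.png

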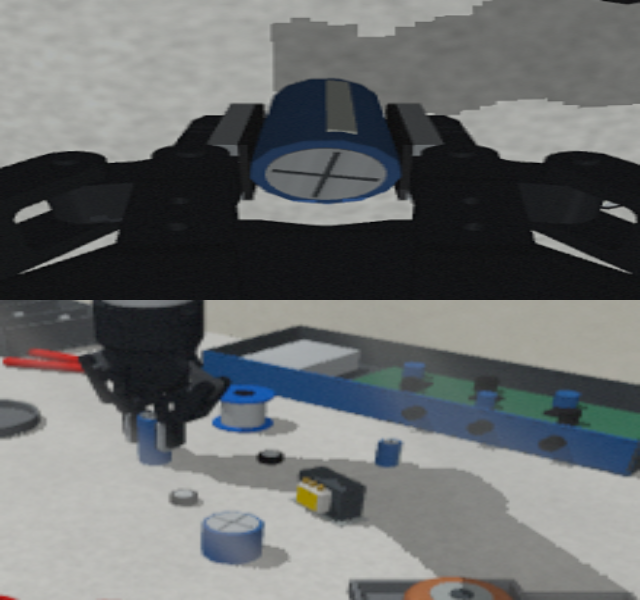

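The tall cap stands upright between the pads, and the toroid sits in its pocket. Carrying the cap over.

```bash
python3 -m handwheel '[{"dp":[0,0,-0.04],"delta_rot":[0,0,0]},{"dp":[0,0,-0.09],"delta_rot":[0,0,0]},{"dp":[-0.005,0.045,-0.1],"delta_rot":[0,0,0.12]},{"dp":[-0.01,0.09,-0.1],"delta_rot":[0,0,0.24]},{"dp":[-0.015,0.135,-0.1],"delta_rot":[0,0,0.36]},{"dp":[-0.02,0.18,-0.1],"delta_rot":[0,0,0.48]},{"dp":[-0.025,0.225,-0.1],"delta_rot":[0,0,0.6]},{"dp":[-0.03,0.27,-0.1],"delta_rot":[0,0,0.7]},{"dp":[-0.037,0.32,-0.1],"delta_rot":[0,0,0.77]},{"dp":[-0.0426,0.355,-0.09],"delta_rot":[0,0,0.815]},{"dp":[-0.0426,0.368,-0.07],"delta_rot":[0,0,0.815]},{"dp":[-0.0426,0.368,-0.06],"delta_rot":[0,0,0.815]}]'
python3 -m handwheel '[{"dp":[0,0,0],"delta_rot":[0,0,0]},{"dp":[0,0,0],"delta_rot":[0,0,0]}]'
python3 - <<'E'
from h import *
im=shot('wrist','w6'); cv2.imwrite('pics/w6b.png',cv2.resize(im,(800,600),interpolation=cv2.INTER_CUBIC))
rows(.539,-.296,.0255,-3*np.pi/4-.03)
for a in(-1,1):
  for b in(-1,1):
    c,s=np.cos(-.812),np.sin(-.812); print(proj('w6',[.539+c*a*.031*(a==1)+c*a*.027*(a==-1)-s*b*.031,-.296+s*.031*a-0+c*b*.031,.015])/.64)
E
```

```text
clock: 14.38
tcp_pos: [0.5376, -0.2957, 0.0787]
orientation: [-2.884, 1.245, 0.004]
contact_force: [-0.4, 0.2, -0.7]
grip_width: 0.0252
gripper_force: 29.6
clock: 14.62
tcp_pos: [0.5393, -0.2944, 0.0808]
orientation: [-2.885, 1.241, -0.0]
contact_force: [-0.3, 0.0, -0.7]
grip_width: 0.0251
gripper_force: 29.6
dp [0.0006 0.0012 0.0556] rot [-0.001 -0.     0.002] j7 -2.02
[467.5  378.75]
[342.65625 378.75   ]
[476.875  259.0625]
[341.71875 258.90625]
```

View pics/w6b.png

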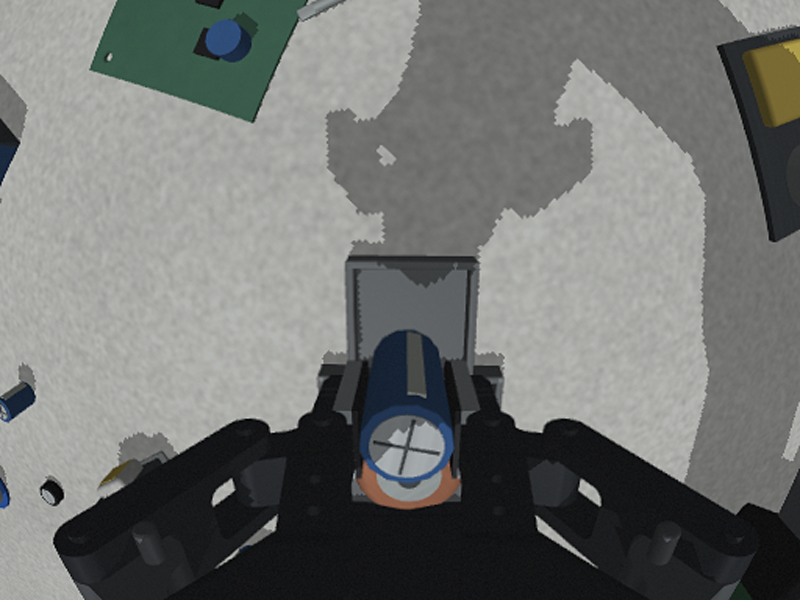

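The tall cap hangs over the small pocket, whose far corners at (346,257) and (479,257) match prediction within about 1 mm. Lowering.

```bash
python3 -m handwheel '[{"dp":[0.001,0.002,0.02],"delta_rot":[0,0,0]},{"dp":[0.001,0.002,0.04],"delta_rot":[0,0,0]},{"dp":[0.001,0.002,0.05],"delta_rot":[0,0,0]},{"dp":[0.001,0.002,0.053],"delta_rot":[0,0,0]},{"dp":[0.001,0.002,0.055],"delta_rot":[0,0,0]},{"dp":[0.001,0.002,0.056],"delta_rot":[0,0,0]},{"dp":[0.001,0.002,0.056],"delta_rot":[0,0,0]}]'
```

```text
clock: 15.55
tcp_pos: [0.5379, -0.2984, 0.025]
orientation: [2.884, -1.245, 0.001]
contact_force: [-0.8, 0.0, -1.4]
grip_width: 0.0253
gripper_force: 29.6
```

```bash
python3 -m handwheel '[{"dp":[0,0,0.0005],"delta_rot":[0,0,0]},{"dp":[0,0,0.001],"delta_rot":[0,0,0]},{"dp":[0,0,0.001],"delta_rot":[0,0,0]}]'
python3 -m handwheel '[{"dp":[0,0,0],"delta_rot":[0,0,0]},{"dp":[0,0,0],"delta_rot":[0,0,0]},{"dp":[0,0,0],"delta_rot":[0,0,0]},{"dp":[0,0,0],"delta_rot":[0,0,0]}]' 0.55
python3 -m handwheel '[{"dp":[0,0,-0.01],"delta_rot":[0,0,0]},{"dp":[0,0,-0.05],"delta_rot":[0,0,0]},{"dp":[0,0,-0.1],"delta_rot":[0,0,0]},{"dp":[0,0,-0.13],"delta_rot":[0,0,0]},{"dp":[0,0,-0.13],"delta_rot":[0,0,0]},{"dp":[0,0,-0.13],"delta_rot":[0,0,0]}]'
python3 - <<'E'
from h import *
c=np.array([[.6038,-.07],[.5898,-.1164],[.5696,-.1126],[.5847,-.065]]); cs=np.array([[.5725,-.1088],[.5881,-.0658],[.6062,-.0725],[.5877,-.1175]])
for q in(c,cs): 
    p,(w,h),a=cv2.minAreaRect(q.astype(np.float32)); print(p,w,h,a)
rows(.5875,-.0915,.15,np.radians(-109))
E
```

```text
clock: 15.92
tcp_pos: [0.538, -0.2984, 0.0245]
orientation: [2.884, -1.246, 0.001]
contact_force: [-1.2, 0.8, 5.4]
grip_width: 0.0254
gripper_force: 30.4
clock: 16.42
tcp_pos: [0.5377, -0.2982, 0.0235]
orientation: [-2.884, 1.245, 0.0]
contact_force: [0.4, -0.8, 0.8]
grip_width: 0.047
gripper_force: 0.0
clock: 17.18
tcp_pos: [0.5372, -0.298, 0.1533]
orientation: [-2.884, 1.245, 0.001]
contact_force: [-0.5, 0.0, -0.0]
grip_width: 0.0467
gripper_force: 0.0
(0.5867000222206116, -0.09130001068115234) 0.05066307261586189 0.02043658122420311 73.21016693115234
(0.5887102484703064, -0.0919499397277832) 0.048623692244291306 0.019300222396850586 69.6871566772461
dp [-0.1158 -0.1782  0.0034] rot [ 0.     0.001 -0.484] j7 -2.01
```

```bash
python3 -m handwheel '[{"dp":[-0.026,-0.04,0],"delta_rot":[0,0,-0.11]},{"dp":[-0.052,-0.08,0],"delta_rot":[0,0,-0.22]},{"dp":[-0.078,-0.12,0],"delta_rot":[0,0,-0.34]},{"dp":[-0.104,-0.16,0.02],"delta_rot":[0,0,-0.44]},{"dp":[-0.116,-0.178,0.04],"delta_rot":[0,0,-0.5]},{"dp":[-0.116,-0.178,0.05],"delta_rot":[0,0,-0.5]},{"dp":[-0.116,-0.178,0.05],"delta_rot":[0,0,-0.5]}]' 1
python3 - <<'E'
from h import *
im=shot('wrist','w7'); cv2.imwrite('pics/w7b.png',cv2.resize(im[80:320,100:420],(800,600),interpolation=cv2.INTER_CUBIC))
st()
E
```

```text
clock: 18.05
tcp_pos: [0.5863, -0.0943, 0.1021]
orientation: [3.1, -0.499, -0.005]
contact_force: [-0.1, -0.8, 0.1]
grip_width: 0.0853
gripper_force: 0.0
18.1 tcp [ 0.587  -0.0945  0.1031] rot [ 3.10e+00 -4.99e-01 -2.00e-03] F [ 0.3 -1.2  1.2] w 0.0853 g 0.0
```

View pics/w7b.png

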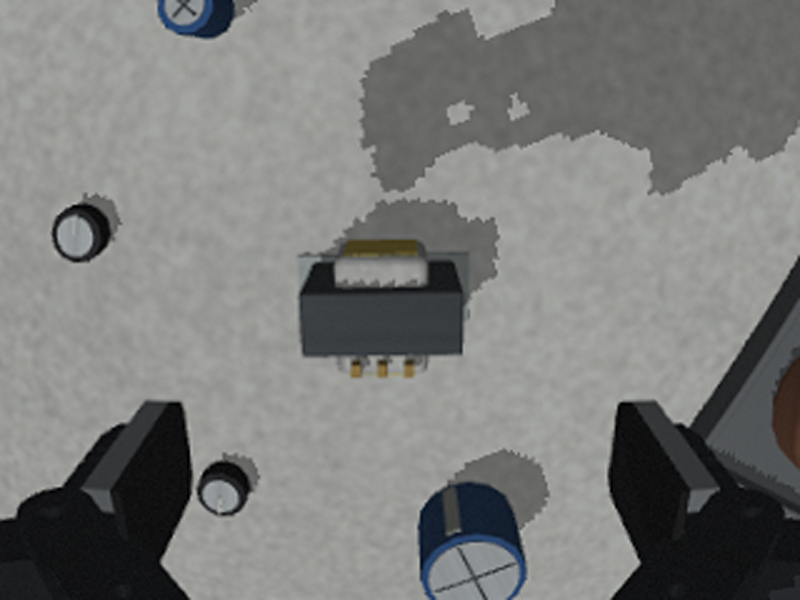

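The block's core top has corners (302,293), (463,292), (462,355) and (302,355). It is square to the gripper.

Run:
```python
from h import *
c=np.array([pt('w7',100+u*.4,80+v*.4,.04) for u,v in[(302,293),(463,292),(462,355),(302,355)]])
m=c.mean(0); a=c[1]+c[2]-c[0]-c[3]; an=np.arctan2(a[1],a[0]); print(m,np.degrees(an),np.linalg.norm(a)/2)
rows(m[0],m[1],.010,an)
q=np.array([pt('w7',100+u*.4,80+v*.4,.036) for u,v in[(473,577)]]); print('squat',q)
```

```text
[ 0.58772444 -0.0897463 ] -108.06218216410996 0.04693761016513685
dp [-0.0007 -0.0049  0.0931] rot [ 0.002  0.001 -0.004] j7 -1.96
squat [[ 0.48695176 -0.08904532]]
```

```bash
python3 -m handwheel '[{"dp":[0,-0.003,0.03],"delta_rot":[0,0,0]},{"dp":[0,-0.0045,0.06],"delta_rot":[0,0,0]},{"dp":[0,-0.0045,0.08],"delta_rot":[0,0,0]},{"dp":[0,-0.0045,0.092],"delta_rot":[0,0,0]},{"dp":[0,-0.0045,0.092],"delta_rot":[0,0,0]},{"dp":[0,-0.0045,0.092],"delta_rot":[0,0,0]}]'
python3 -m handwheel '[{"dp":[0,0,0],"delta_rot":[0,0,0]},{"dp":[0,0,0],"delta_rot":[0,0,0]},{"dp":[0,0,0],"delta_rot":[0,0,0]},{"dp":[0,0,0],"delta_rot":[0,0,0]},{"dp":[0,0,0],"delta_rot":[0,0,0]},{"dp":[0,0,0],"delta_rot":[0,0,0]},{"dp":[0,0,0],"delta_rot":[0,0,0]},{"dp":[0,0,0],"delta_rot":[0,0,0]}]' 0 80
python3 -m handwheel '[{"dp":[0,0,-0.01],"delta_rot":[0,0,0]},{"dp":[0,0,-0.03],"delta_rot":[0,0,0]},{"dp":[0,0,-0.06],"delta_rot":[0,0,0]},{"dp":[0,0,-0.08],"delta_rot":[0,0,0]},{"dp":[0,0,-0.08],"delta_rot":[0,0,0]}]'
python3 - <<'E'
from h import *
rows(.5545,.2395,.09,np.radians(-108))
E
```

```text
clock: 18.85
tcp_pos: [0.5898, -0.0877, 0.0125]
orientation: [-3.103, 0.494, -0.002]
contact_force: [0.8, 0.4, 0.3]
grip_width: 0.0852
gripper_force: 0.0
clock: 19.85
tcp_pos: [0.5897, -0.0879, 0.0125]
orientation: [3.102, -0.493, 0.002]
contact_force: [-0.5, -0.2, 5.3]
grip_width: 0.0466
gripper_force: 83.8
clock: 20.48
tcp_pos: [0.5906, -0.0875, 0.0941]
orientation: [-3.102, 0.493, -0.007]
contact_force: [0.6, 0.1, -4.5]
grip_width: 0.0465
gripper_force: 82.9
dp [-0.1357 -0.2997  0.0038] rot [-0.001 -0.004 -0.001] j7 -1.97
```

```bash
python3 -m handwheel '[{"dp":[-0.022,-0.05,0],"delta_rot":[0,0,0]},{"dp":[-0.045,-0.1,0],"delta_rot":[0,0,0]},{"dp":[-0.068,-0.15,0],"delta_rot":[0,0,0]},{"dp":[-0.09,-0.2,0],"delta_rot":[0,0,0]},{"dp":[-0.113,-0.25,0],"delta_rot":[0,0,0]},{"dp":[-0.13,-0.285,0],"delta_rot":[0,0,0]},{"dp":[-0.1357,-0.2997,0.01],"delta_rot":[0,0,0]},{"dp":[-0.1357,-0.2997,0.015],"delta_rot":[0,0,0]},{"dp":[-0.1357,-0.2997,0.015],"delta_rot":[0,0,0]},{"dp":[-0.1357,-0.2997,0.015],"delta_rot":[0,0,0]}]'
python3 - <<'E'
from h import *
im=shot('wrist','w8'); cv2.imwrite('pics/w8b.png',cv2.resize(im,(800,600),interpolation=cv2.INTER_CUBIC))
st()
E
```

```text
clock: 21.72
tcp_pos: [0.5536, 0.2372, 0.0765]
orientation: [3.101, -0.497, 0.0]
contact_force: [-0.5, -0.1, -3.9]
grip_width: 0.0468
gripper_force: 83.1
21.77 tcp [0.5537 0.2377 0.0767] rot [ 3.101e+00 -4.970e-01  1.000e-03] F [ 0.1 -0.2 -4.2] w 0.0465 g 83.1
```

View pics/w8b.png

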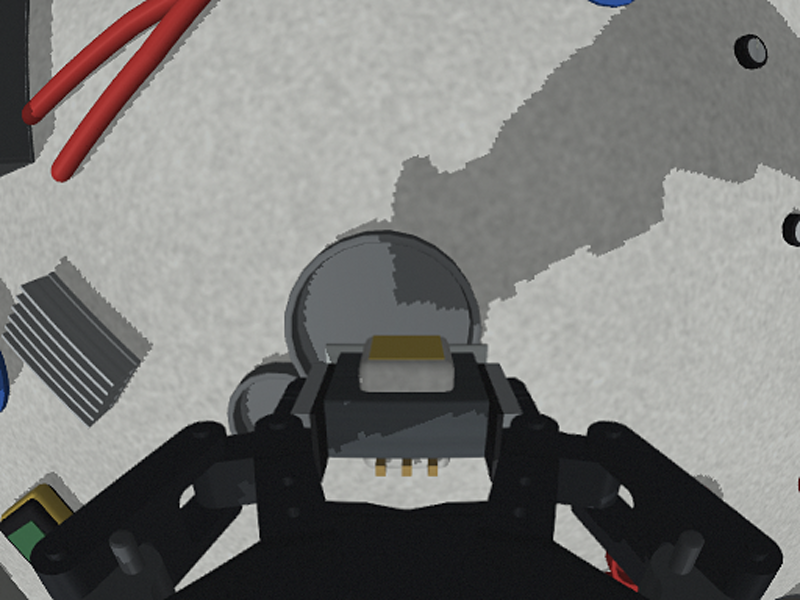

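The block hangs upright over the round tray. Large rim points: (285,315), (315,256), (385,231), (440,248), (480,315). Small rim points: (229,415), (248,372), (278,361).

Run:
```python
from h import *
from scipy.optimize import least_squares
def fit(P,rad,g):
    q=np.array([pt('w8',u*.64,v*.64,.015) for u,v in P]); s=least_squares(lambda c:np.hypot(*(q-c).T)-rad,g); return s.x,s.fun*1e3
L,e=fit([(285,315),(315,256),(385,231),(440,248),(480,315)],.047,[.55,.24]); print(L,e.round(1))
S,e=fit([(229,415),(248,372),(278,361)],.031,[.52,.305]); print(S,e.round(1),np.linalg.norm(S-L),np.degrees(np.arctan2(*(S-L)[::-1])))
rows(L[0],L[1],.018,np.radians(-108))
```

```text
[0.55533342 0.24809217] [-0.5 -0.2  0.1  0.4 -0.8]
[0.52661506 0.31132831] [ 0.4 -0.7  0.6] 0.0694518073836632 114.42491996174458
dp [-0.0017 -0.0104  0.0587] rot [ 0.001 -0.001 -0.004] j7 -2.56
```

Run:
```python
from h import *
from scipy.optimize import least_squares
k=.64
L=[pt('w8',u*k,v*k,.015) for u,v in[(285,315),(315,256),(385,231),(440,248),(480,315)]]+[pt('w2',u*k,v*k,.015) for u,v in[(38,195),(163,180),(105,108),(97,267)]]+[pt('scene0',110+u/2.65,110+v/2.65,.015) for u,v in[(565,125),(672,125),(618,86)]]
S=[pt('w8',u*k,v*k,.015) for u,v in[(229,415),(248,372),(278,361)]]+[pt('w2',u*k,v*k,.015) for u,v in[(0,248),(32,203),(35,293)]]+[pt('scene0',110+u/2.65,110+v/2.65,.015) for u,v in[(599,75),(667,75),(632,48)]]
L,S=np.array(L),np.array(S)
def f(p):
    d=np.array([np.cos(p[2]),np.sin(p[2])]); return np.r_[np.hypot(*(L-p[:2]).T)-.047,np.hypot(*(S-p[:2]-.074*d).T)-.031]
s=least_squares(f,[.555,.244,2],loss='soft_l1',f_scale=.002); p=s.x; print(p,np.degrees(p[2]),p[:2]+.074*np.array([np.cos(p[2]),np.sin(p[2])])); print((f(p)*1e3).round(1))
rows(p[0],p[1],.018,np.radians(-108))
```

```text
[0.55521426 0.24537566 2.01148361] 115.24952149195667 [0.52364873 0.3123056 ]
[ 2.   1.  -0.7 -1.7 -3.5  0.6  3.5 -0.5 -0.1  1.3 -0.5 -0.2  0.5  1.9
  3.7 -4.3 -0.3 -0.1  3.1 -0.4  1.7]
dp [-0.001  -0.0078  0.0587] rot [ 0.001 -0.001 -0.004] j7 -2.56
```

```bash
python3 -m handwheel '[{"dp":[-0.001,-0.008,0.015],"delta_rot":[0,0,0]},{"dp":[-0.001,-0.008,0.03],"delta_rot":[0,0,0]},{"dp":[-0.001,-0.008,0.045],"delta_rot":[0,0,0]},{"dp":[-0.001,-0.008,0.052],"delta_rot":[0,0,0]},{"dp":[-0.001,-0.008,0.056],"delta_rot":[0,0,0]},{"dp":[-0.001,-0.008,0.058],"delta_rot":[0,0,0]},{"dp":[-0.001,-0.008,0.058],"delta_rot":[0,0,0]}]'
```

```text
clock: 22.65
tcp_pos: [0.5548, 0.2475, 0.0189]
orientation: [-3.102, 0.493, -0.001]
contact_force: [-0.9, -0.3, -3.5]
grip_width: 0.0467
gripper_force: 83.3
```

```bash
python3 -m handwheel '[{"dp":[0,0,0.001],"delta_rot":[0,0,0]},{"dp":[0,0,0.002],"delta_rot":[0,0,0]},{"dp":[0,0,0.0025],"delta_rot":[0,0,0]},{"dp":[0,0,0.003],"delta_rot":[0,0,0]},{"dp":[0,0,0.003],"delta_rot":[0,0,0]}]'
```

```text
clock: 23.28
tcp_pos: [0.5546, 0.2474, 0.0156]
orientation: [3.103, -0.493, 0.0]
contact_force: [0.9, 0.6, -4.7]
grip_width: 0.0467
gripper_force: 83.4
```

```bash
python3 -m handwheel '[{"dp":[0,0,0.0004],"delta_rot":[0,0,0]},{"dp":[0,0,0.0008],"delta_rot":[0,0,0]},{"dp":[0,0,0.0008],"delta_rot":[0,0,0]}]'
```

```text
clock: 23.65
tcp_pos: [0.5546, 0.2475, 0.0155]
orientation: [3.103, -0.493, 0.0]
contact_force: [-3.3, -1.0, 5.0]
grip_width: 0.0466
gripper_force: 84.3
```

```bash
python3 -m handwheel '[{"dp":[0,0,0],"delta_rot":[0,0,0]},{"dp":[0,0,0],"delta_rot":[0,0,0]},{"dp":[0,0,0],"delta_rot":[0,0,0]},{"dp":[0,0,0],"delta_rot":[0,0,0]}]' 0.7
python3 -m handwheel '[{"dp":[0,0,-0.01],"delta_rot":[0,0,0]},{"dp":[0,0,-0.04],"delta_rot":[0,0,0]},{"dp":[0,0,-0.09],"delta_rot":[0,0,0]},{"dp":[0,0,-0.11],"delta_rot":[0,0,0]},{"dp":[0,0,-0.11],"delta_rot":[0,0,0]}]'
python3 - <<'E'
from h import *
rows(.4875,-.0885,.1,np.radians(-80)); im=shot('side','s9'); rows(.4875,-.0885,.1,np.radians(25.25))
E
```

```text
clock: 24.15
tcp_pos: [0.5546, 0.2475, 0.0148]
orientation: [-3.103, 0.493, -0.0]
contact_force: [-0.5, 1.0, -0.1]
grip_width: 0.0597
gripper_force: 0.0
clock: 24.78
tcp_pos: [0.5555, 0.2479, 0.1267]
orientation: [-3.101, 0.493, -0.005]
contact_force: [0.1, -0.5, -0.2]
grip_width: 0.0596
gripper_force: 0.0
dp [0.0396 0.341  0.0259] rot [-0.002 -0.003 -0.49 ] j7 -2.55
dp [0.0404 0.3401 0.0249] rot [-0.001 -0.     0.815] j7 -2.55
```

```bash
python3 -m handwheel '[{"dp":[0.003,0.028,0],"delta_rot":[0,0,-0.18]},{"dp":[0.006,0.056,0],"delta_rot":[0,0,-0.36]},{"dp":[0.01,0.084,0],"delta_rot":[0,0,-0.54]},{"dp":[0.013,0.112,0],"delta_rot":[0,0,-0.72]},{"dp":[0.017,0.14,0],"delta_rot":[0,0,-0.9]},{"dp":[0.02,0.17,0],"delta_rot":[0,0,-1.08]},{"dp":[0.023,0.2,0],"delta_rot":[0,0,-1.26]},{"dp":[0.027,0.23,0],"delta_rot":[0,0,-1.44]},{"dp":[0.03,0.26,0],"delta_rot":[0,0,-1.62]},{"dp":[0.034,0.29,0],"delta_rot":[0,0,-1.8]},{"dp":[0.037,0.32,0],"delta_rot":[0,0,-1.98]},{"dp":[0.04,0.34,0],"delta_rot":[0,0,-2.16]}]' 1
python3 -m handwheel '[{"dp":[0,0,0],"delta_rot":[0,0,-0.165]},{"dp":[0,0,0],"delta_rot":[0,0,-0.165]}]'
python3 - <<'E'
from h import *
im=shot('wrist','w10'); cv2.imwrite('pics/w10b.png',cv2.resize(im,(800,600),interpolation=cv2.INTER_CUBIC))
st(); rows(.4875,-.0885,.01,np.radians(25.25)); print(proj('w10',[.4875,-.0885,.036])/.64)
E
```

```text
clock: 26.32
tcp_pos: [0.4853, -0.0896, 0.123]
orientation: [-1.889, -2.506, 0.002]
contact_force: [1.0, -0.4, -0.5]
grip_width: 0.0851
gripper_force: 0.0
clock: 26.58
tcp_pos: [0.486, -0.0883, 0.1233]
orientation: [-1.685, -2.648, 0.0]
contact_force: [0.6, -0.2, 0.4]
grip_width: 0.0854
gripper_force: 0.0
26.62 tcp [ 0.4862 -0.088   0.1236] rot [-1.687 -2.647  0.   ] F [0.4 0.9 0.5] w 0.0856 g 0.0
dp [-0.0013  0.0011  0.1136] rot [-0.001 -0.002 -0.005] j7 0.13
[407.8125 311.5625]
```

View pics/w10b.png

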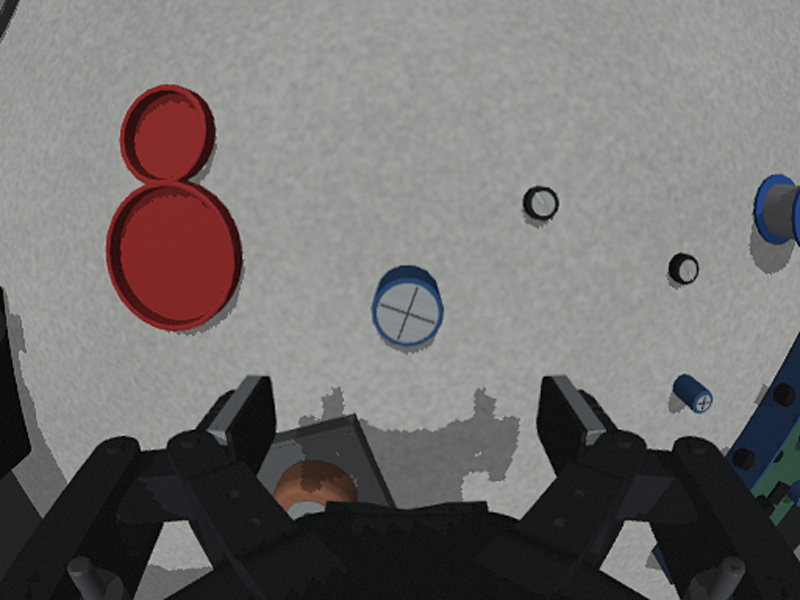

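The squat cap top is at (408,313), as predicted at (408,312). Grasping.

```bash
python3 -m handwheel '[{"dp":[-0.001,0.001,0.04],"delta_rot":[0,0,0]},{"dp":[-0.001,0.001,0.08],"delta_rot":[0,0,0]},{"dp":[-0.001,0.001,0.1],"delta_rot":[0,0,0]},{"dp":[-0.001,0.001,0.111],"delta_rot":[0,0,0]},{"dp":[-0.001,0.001,0.111],"delta_rot":[0,0,0]},{"dp":[-0.001,0.001,0.111],"delta_rot":[0,0,0]}]'
python3 -m handwheel '[{"dp":[0,0,0],"delta_rot":[0,0,0]},{"dp":[0,0,0],"delta_rot":[0,0,0]},{"dp":[0,0,0],"delta_rot":[0,0,0]},{"dp":[0,0,0],"delta_rot":[0,0,0]},{"dp":[0,0,0],"delta_rot":[0,0,0]},{"dp":[0,0,0],"delta_rot":[0,0,0]},{"dp":[0,0,0],"delta_rot":[0,0,0]},{"dp":[0,0,0],"delta_rot":[0,0,0]}]' 0 35
python3 -m handwheel '[{"dp":[0,0,-0.01],"delta_rot":[0,0,0]},{"dp":[0,0,-0.04],"delta_rot":[0,0,0]},{"dp":[0,0,-0.08],"delta_rot":[0,0,0]},{"dp":[0,0,-0.09],"delta_rot":[0,0,0]},{"dp":[0,0,-0.09],"delta_rot":[0,0,0]}]'
python3 - <<'E'
from h import *
rows(.5237,.3123,.1,np.radians(25.25))
E
```

```text
clock: 27.38
tcp_pos: [0.4894, -0.0887, 0.0148]
orientation: [1.684, 2.65, 0.001]
contact_force: [0.1, 0.5, 0.5]
grip_width: 0.0853
gripper_force: 0.0
clock: 28.38
tcp_pos: [0.4887, -0.0889, 0.0143]
orientation: [1.685, 2.651, -0.001]
contact_force: [-1.5, -1.2, 5.3]
grip_width: 0.0369
gripper_force: 34.5
clock: 29.0
tcp_pos: [0.4887, -0.089, 0.1043]
orientation: [1.684, 2.65, 0.0]
contact_force: [0.2, -0.0, -0.4]
grip_width: 0.0367
gripper_force: 35.2
dp [0.3485 0.2021 0.0041] rot [ 0.001  0.001 -0.002] j7 0.1
```

```bash
python3 -m handwheel '[{"dp":[0.045,0.026,0],"delta_rot":[0,0,0]},{"dp":[0.09,0.052,0],"delta_rot":[0,0,0]},{"dp":[0.135,0.078,0],"delta_rot":[0,0,0]},{"dp":[0.18,0.104,0],"delta_rot":[0,0,0]},{"dp":[0.225,0.13,0],"delta_rot":[0,0,0]},{"dp":[0.27,0.156,0],"delta_rot":[0,0,0]},{"dp":[0.31,0.18,0],"delta_rot":[0,0,0]},{"dp":[0.338,0.196,0],"delta_rot":[0,0,0]},{"dp":[0.3485,0.202,0.01],"delta_rot":[0,0,0]},{"dp":[0.3485,0.202,0.02],"delta_rot":[0,0,0]},{"dp":[0.3485,0.202,0.02],"delta_rot":[0,0,0]},{"dp":[0.3485,0.202,0.02],"delta_rot":[0,0,0]}]'
python3 - <<'E'
from h import *
im=shot('wrist','w11'); cv2.imwrite('pics/w11b.png',cv2.resize(im,(800,600),interpolation=cv2.INTER_CUBIC))
st()
E
```

```text
clock: 30.5
tcp_pos: [0.5235, 0.3109, 0.0835]
orientation: [1.687, 2.65, -0.002]
contact_force: [-0.0, 0.1, -0.4]
grip_width: 0.0368
gripper_force: 35.2
30.55 tcp [0.5237 0.3113 0.0839] rot [ 1.686e+00  2.650e+00 -1.000e-03] F [-0.3 -0.4  0.3] w 0.0368 g 35.2
```

View pics/w11b.png

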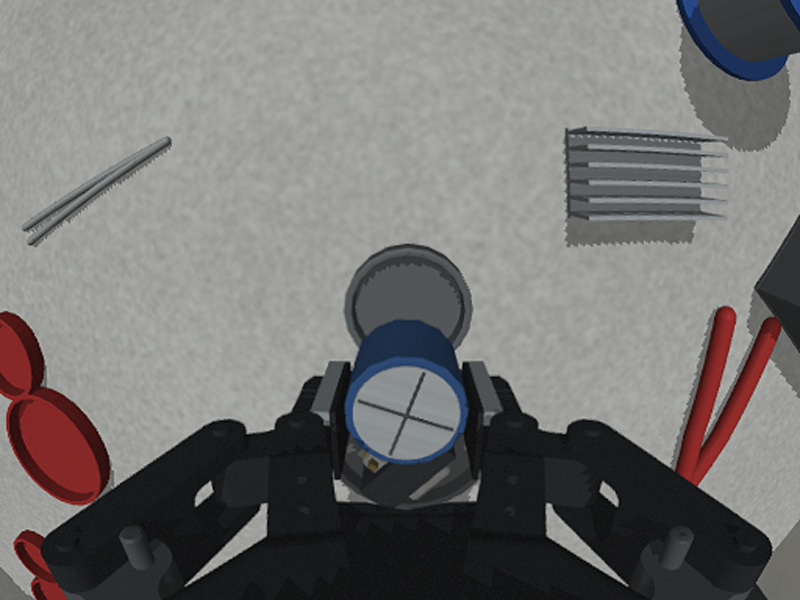

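The squat cap is held over the small round pocket. Its rim shows at top (408,244), left (345,306) and right (471,306), and the block stands in the large pocket below.

Run:
```python
from h import *
from scipy.optimize import least_squares
q=np.array([pt('w11',u*.64,v*.64,.015) for u,v in[(408,244),(345,306),(471,306),(363,265),(453,265)]])
s=least_squares(lambda c:np.hypot(*(q-c).T)-.031,[.52,.31]); print(s.x,(s.fun*1e3).round(1))
s2=least_squares(lambda c:np.hypot(*(q-c[:2]).T)-c[2],[.52,.31,.03]); print(s2.x)
print(proj('w11',[.489*0+.5237+.0,.3113,.084-.0143+.036])/.64)
rows(*s.x,.02,np.radians(25.25))
```

```text
[0.52275586 0.31601154] [ 0.9 -0.9 -0.9 -0.5 -0.6]
[0.52214672 0.31731324 0.02987412]
[405.3125 415.    ]
dp [0.0047 0.0012 0.0639] rot [-0.     0.001 -0.003] j7 -0.64
```

```bash
python3 -m handwheel '[{"dp":[0.0035,0.001,0.015],"delta_rot":[0,0,0]},{"dp":[0.0035,0.001,0.035],"delta_rot":[0,0,0]},{"dp":[0.0035,0.001,0.05],"delta_rot":[0,0,0]},{"dp":[0.0035,0.001,0.058],"delta_rot":[0,0,0]},{"dp":[0.0035,0.001,0.062],"delta_rot":[0,0,0]},{"dp":[0.0035,0.001,0.064],"delta_rot":[0,0,0]},{"dp":[0.0035,0.001,0.0645],"delta_rot":[0,0,0]},{"dp":[0.0035,0.001,0.0645],"delta_rot":[0,0,0]}]'
```

```text
clock: 31.55
tcp_pos: [0.5229, 0.3164, 0.0197]
orientation: [1.684, 2.652, 0.001]
contact_force: [-0.1, -1.0, -0.4]
grip_width: 0.0369
gripper_force: 35.2
```

```bash
python3 -m handwheel '[{"dp":[0,0,0.001],"delta_rot":[0,0,0]},{"dp":[0,0,0.002],"delta_rot":[0,0,0]},{"dp":[0,0,0.0025],"delta_rot":[0,0,0]},{"dp":[0,0,0.0028],"delta_rot":[0,0,0]},{"dp":[0,0,0.0028],"delta_rot":[0,0,0]}]'
```

```text
clock: 32.17
tcp_pos: [0.5227, 0.3163, 0.0174]
orientation: [1.684, 2.651, -0.0]
contact_force: [-2.4, -1.7, 7.9]
grip_width: 0.0368
gripper_force: 36.0
```

Contact at the expected height. I'll release, rise and move clear to check.

```bash
python3 -m handwheel '[{"dp":[0,0,0],"delta_rot":[0,0,0]},{"dp":[0,0,0],"delta_rot":[0,0,0]},{"dp":[0,0,0],"delta_rot":[0,0,0]},{"dp":[0,0,0],"delta_rot":[0,0,0]}]' 0.65
python3 -m handwheel '[{"dp":[0,0,-0.01],"delta_rot":[0,0,0]},{"dp":[0,0,-0.04],"delta_rot":[0,0,0]},{"dp":[0,0,-0.09],"delta_rot":[0,0,0]},{"dp":[0,0,-0.14],"delta_rot":[0,0,0]},{"dp":[-0.04,0.0,-0.18],"delta_rot":[0,0,0]},{"dp":[-0.08,0,-0.2],"delta_rot":[0,0,0]},{"dp":[-0.12,0,-0.2],"delta_rot":[0,0,0]},{"dp":[-0.12,0,-0.2],"delta_rot":[0,0,0]},{"dp":[-0.12,0,-0.2],"delta_rot":[0,0,0]}]'
python3 - <<'E'
from h import *
w=shot('wrist','w12'); a=shot('side','s12'); b=shot('scene','c12')
cv2.imwrite('pics/end.png',np.vstack([np.hstack([cv2.resize(w,(400,300)),cv2.resize(b[100:340,100:420],(400,300))]),np.hstack([cv2.resize(a[110:230,130:290],(400,300)),cv2.resize(a[190:310,290:450],(400,300))])]))
E
```

```text
clock: 32.67
tcp_pos: [0.5226, 0.3162, 0.0164]
orientation: [-1.684, -2.652, 0.0]
contact_force: [-0.0, 0.9, -0.6]
grip_width: 0.0554
gripper_force: 0.0
clock: 33.8
tcp_pos: [0.5732, 0.2082, 0.2169]
orientation: [-1.684, -2.652, -0.001]
contact_force: [0.3, -0.4, -0.0]
grip_width: 0.0556
gripper_force: 0.0
```

View pics/end.png

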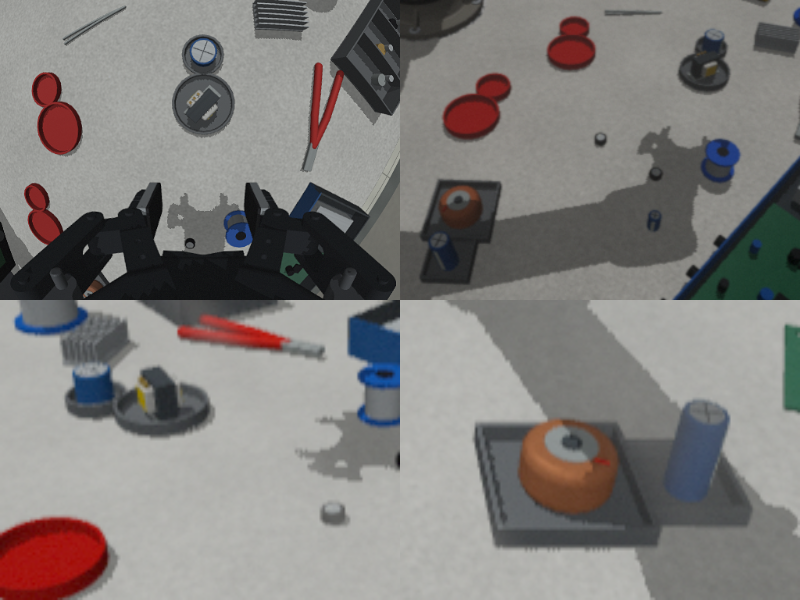

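All four parts stand in their pockets, and the small cap and reel are untouched. The tall cap seems to lean in the side crop, from base (687,490) to top (704,413). I'll check that against perspective.

Run:
```python
from h import *
for z in(.003,.063): 
    p=proj('s12',[.538,-.298,z]); print('side panel',(p-[290,190])*2.5+[400,300])
    p=proj('c12',[.538,-.298,z]); print('scene panel',(p-[100,100])*1.25+[400,0])
```

```text
side panel [681.5 485.5]
scene panel [449.625 261.125]
side panel [703. 411.]
scene panel [439.125 239.25 ]
```

The apparent lean is perspective: an upright cap would project the same way. Handing in.

```bash
python3 -c "
from bench import r
print(r.hand_in())"
```

```text
the job is handed in; nothing more can be done
None
```

Both kits are made up and handed in at about 34 s: all four parts look upright in their pockets in the final pictures, and the smallest capacitor and the reel were left where they stood.

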